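# Check the moisture of a slope-top box's lid

### The job

Fold the box's open lid down until it is fully shut, then take the orange moisture probe out of its wooden holster and hold its steel tip on the middle of the red spot on the sloping lid, square to the lid, pressing lightly so that the sprung tip is pushed in about half-way. Finish while still holding it there, keep your fingers off the lid then, never press the probe hard, and leave the other things on the bench undisturbed.

Things in the scene. Friction and masses are not known exactly. Their poses are not given: they have to be found in the camera images.
- slope_box: wooden slope-top box, fixed to the bench, 170 mm deep (its x) by 240 mm wide (its y), z up. Origin: centre of the underside, on the bench. Low rim (50 mm high) at x = -85 mm; high rim at x = +85 mm. The lid's hinge line runs along the box's y at x = +85 mm, z = 103 mm. Shut, the lid slopes 0.30 rad (17 deg) down towards the box's -x side, which looks roughly to the robot
- lid (a joint): lid angle in rad: 0 shut on the rim (a rigid stop), 1.75 wide open (1.57 + 0.30 would be upright). Starts 1.2 to 1.7, its free edge up. The hinge is stiff: the lid stays where it is left, and about 2 to 4 N near its free edge, square to it, moves it
- mark (a point): centre of the red spot (30 mm diameter, white dot in the middle) on the lid's outer face, which looks up when shut and away from the robot while open. On the lid, 85 mm from the hinge line and 50 mm from the lid's middle towards the box's +y. Axes turn with the lid: z out of the outer face, y along the hinge (box's y), x up the slope to the hinge
- lid_edge (a point): middle of the lid's free edge, on its outer face; same axes as the mark. The lid is a plain wooden board 190 mm (hinge to free edge) by 250 mm by 12 mm; its underside passes through the hinge line
- holster: dark wooden holster fixed to the bench, 55 x 60 mm and 85 mm tall on an 80 mm square foot 6 mm thick. Origin: centre of its underside. The pocket holds the lowest 30 mm of the probe's handle with 1 to 2 mm play; lift straight up by 80 mm or more to clear it
- probe_grip (a point): grip point of the orange moisture probe: on its axis, in the upper handle, 120 mm above the tip, 30 mm below the handle's top. z from tip to handle. Starts upright in the holster, this point 130 mm above the bench; the top 75 mm are free to grasp across either pair of sides of the box-shaped handle: 28 mm (x), 34 mm (y), 105 mm long
- probe: the whole probe, about 0.17 kg; origin at the relaxed tip end, z from tip to handle. From below: steel tip standing 20 mm out, black nose 18 mm in diameter and 25 mm long, orange handle 105 mm long
- probe_tip (a point): the end of the steel tip (8 mm diameter, rounded); it moves with the tip, z along the probe from tip to handle
- probe_pin (a joint): how far the sprung tip is pushed into the nose, in m: 0 relaxed, 0.016 full travel. The spring gives 0.6 N at the start, 3 N half-way and 5.4 N at full travel
- tape_measure: tape measure, black and yellow, 62 x 30 mm, 58 mm tall, loose, on the bench behind the box's high side. Origin: centre of the underside. Bystander
- offcuts: stack of three thin timber offcuts, 60 x 110 mm, 27 mm tall, loose, on the bench behind the box's high side. Origin: centre of the underside. Bystander
- screwdriver: screwdriver about 170 mm long, lying loose on the robot's side of the holster. Bystander
- glue_bottle: white glue bottle, 60 mm diameter, 170 mm tall, loose. Origin: centre of the underside. Bystander
- screw_jar: glass screw jar, 70 mm diameter, 90 mm tall, loose. Origin: centre of the underside. Bystander
- sanding_block: cork sanding block 90 x 45 x 20 mm, lying loose beyond the holster. Origin: centre of the underside. Bystander
Things that resemble listed ones, but are neither listed nor needed, are in the scene too. What is shaped like the probe but turquoise is not meant.

How it is judged:
By the outcome, as a careful person would: the job done as asked, in the order asked, and still so for the second after the job is handed in, while the arm keeps its last pose, push and grip.
It also fails if it takes over 58 s, if anything falls off the work surface, if the arm or the gripper's body presses on something with over 40 N, if the wrist force passes 120 N, or if a joint passes its speed limit or range.

### The arm

A 7-joint arm with a two-finger parallel gripper is mounted at the origin on the work surface. World frame = base frame: x ahead of the robot, y to its left, z up, the work surface at z = 0. Lengths are in m, angles in rad, forces in N, time in s.
With the tool pointing down it reaches from about 0.35 to 0.9 m from the base axis. Payload 19.9 kg.
Tool frame: the origin (TCP) lies at the very end of the fingers, on their centre line; the grasp point (between the pads) lies 19 mm behind it (ctrl.grip_depth is the distance from the TCP to the grasp point, in m); y points along the fingers, z is the direction in which the jaws open and shut, and the axes are right-handed (so a half turn about y gives the same grasp; the last joint's range is limited). The gripper opens to 94 mm and grips with 3 to 60 N. Pads are 16 mm wide; open, the fingers measure 119 mm over their backs; the gripper's body (75 mm by 177 mm) begins 78 mm behind the grasp point.
Start: joints at [1.232, 0.417, -0.01, 1.614, 0.005, 1.111, -0.053], TCP at [0.183, -0.598, 0.205] pointing down, gripper open.
Joint ranges: [-2.81, 2.81], [-0.39, 2.02], [-1.27, 1.25], [0.06, 2.57], [-1.19, 4.33], [0.19, 2], [-2.82, 2.82]. Speed limits (rad/s): [1.89, 1.89, 2.39, 2.39, 3.01, 3.01, 3.01].

### API

Orientations are given as a rotation vector (axis times angle).
In Python, from rig import ctrl gives the robot as it stands.
- The arm moves only by the shell command python3 -m handwheel 'ROWS' [OPENING]. ROWS is a JSON object of lists of equal length, an entry for each row: "offset": the shift along the tool's x, y, z in cm, a list of three; "twist": the turn, a rotation vector about the tool's x, y, z in rad, a list of three. A call has 1 to 10 rows; each row is the pose to reach, as a shift and turn from the pose measured when the call began, along the tool's axes at that moment; what a row does not reach only later rows make up. A row lasts 1/8 s, in which the tool goes at most 62.5 mm and 10.7 degrees, less where a joint would pass 70% of its speed; a pose out of reach is approached as far as the arm can. A call with a gripper value outside its range is refused whole. OPENING is the opening, from 0 (shut) to 1 (fully open), set as the call begins (- or left out, the last holds). The fingers move at their own pace and stop on an object; the grip force is fixed at half the most. Time passes only in rows, so rows that repeat a pose let the fingers close. It gives the time, the measured TCP pose, the force and the opening at its end, in the units of the state.
- ctrl.state(): the state, without advancing time (a new reading comes with each control period).
- ctrl.camera(name): name is "scene" or "side" or "wrist"; returns (picture, depth): 384x512x3 uint8, red, green, blue; 384x512 float32, m along the optical axis (not along the pixel's ray), 0 where there is no reading.
- ctrl.camera_info(name): a dict with "fx", "fy", "cx", "cy" (pixels), "R" (3x3) and "t" (3): a world point X has camera coordinates R X + t; the wrist camera has in their place "T_tool_cam" (4x4, takes a point from camera to tool coordinates, whose origin is the TCP and whose axes are the tool frame's). Camera axes: x right, y down, z forward; pixel columns grow to the right and rows downward; lengths in m; the calibration is good to about 2 mm. A picture is of the moment at which its call begins: read the wrist's pose just before it. camera_info takes no time and is no camera call.
- ctrl.finish_job(): hands the job in, once; it reports no verdict.
The state is a dict: "time_s": time; "joint_pos": joint angles; "dq": joint speeds; "joint_torque": joint torques, N m; "tcp_pos": TCP position; "tool_rot": TCP orientation; "wrist_force": force on the tool from outside, world axes, zero at the start; "torque": the same for the moment, N m; "opening": finger opening in m.
Only numpy, scipy, OpenCV 4.12 (cv2) and the standard library are available. Lean on these libraries where they do the work, as an engineer would, in place of code of your own. Each camera call takes 0.05 s, during which the arm holds its last target. There are 200 camera calls.

## Working session

There is one attempt and no reset: what is moved stays moved. The work goes in short steps, Python scripts to look and compute and a shell command to move; the robot and the scene stay as the last step left them, time stands still between calls to the robot, and variables do not carry over. Pictures are saved under pics/ and viewed, about 8 in all and at most 12, crops included, and the job is handed in when it is done.

```bash
ls; mkdir -p pics
cat > h.py <<'E'
import numpy as np, cv2
from scipy.spatial.transform import Rotation as Ro
from rig import ctrl
def world(name, px, img_depth, st=None):
    i=ctrl.camera_info(name); out=[]
    for u,v in px:
        w=img_depth[max(0,v-1):v+2,max(0,u-1):u+2]; w=w[w>0]; d=np.median(w) if len(w) else np.nan
        c=np.array([(u-i['cx'])/i['fx']*d,(v-i['cy'])/i['fy']*d,d])
        if 'R' in i: p=np.array(i['R']).T@(c-np.array(i['t']))
        else:
            T=np.array(i['T_tool_cam']); p=Ro.from_rotvec(st['tool_rot']).apply(T[:3,:3]@c+T[:3,3])+np.array(st['tcp_pos'])
        out.append(p)
    return np.array(out)
def snap(name):
    st=ctrl.state(); im,d=ctrl.camera(name); np.savez('last_'+name,im=im,d=d,pos=st['tcp_pos'],rot=st['tool_rot']); return st,im,d
E
python3 - <<'E'
from h import *
for n in('scene','side'):
    st,im,d=snap(n); cv2.imwrite(f'pics/{n}0.png',cv2.resize(im[...,::-1],(800,600),interpolation=cv2.INTER_CUBIC))
    i=ctrl.camera_info(n);print(n,i['fx'],-np.array(i['R']).T@i['t'])
print(st)
print(Ro.from_rotvec(st['tool_rot']).as_matrix().round(3))
E
```

```text
pics
scene 440.7091884423466 [0.84390018 1.0427863  0.94630905]
side 398.4465598468904 [-0.04317759  0.77395586  0.90473831]
{'time_s': 0.05, 'joint_pos': array([ 1.23253008,  0.41791918, -0.01032463,  1.61414345,  0.00471144,
        1.11070058, -0.05299049]), 'dq': array([ 0.00182615, -0.00056155, -0.0002803 ,  0.0007598 ,  0.00110071,
       -0.00036228,  0.00138112]), 'joint_torque': array([ 2.20082082e-03, -8.53457808e+01,  6.40917085e-01, -4.27196574e+01,
       -4.89535730e-02,  1.63801981e-02,  1.98015113e-05]), 'tcp_pos': array([ 0.18266083, -0.59733641,  0.2048723 ]), 'tool_rot': array([-0.30853428,  2.06309495, -2.06076515]), 'wrist_force': array([-0.68784461,  0.54973513,  0.60919406]), 'torque': array([ 0.00463578, -0.02351174, -0.05001186]), 'opening': 0.09363671993397493}
[[-0.956 -0.     0.292]
 [-0.292  0.001 -0.956]
 [ 0.    -1.    -0.001]]
```

View pics/scene0.png

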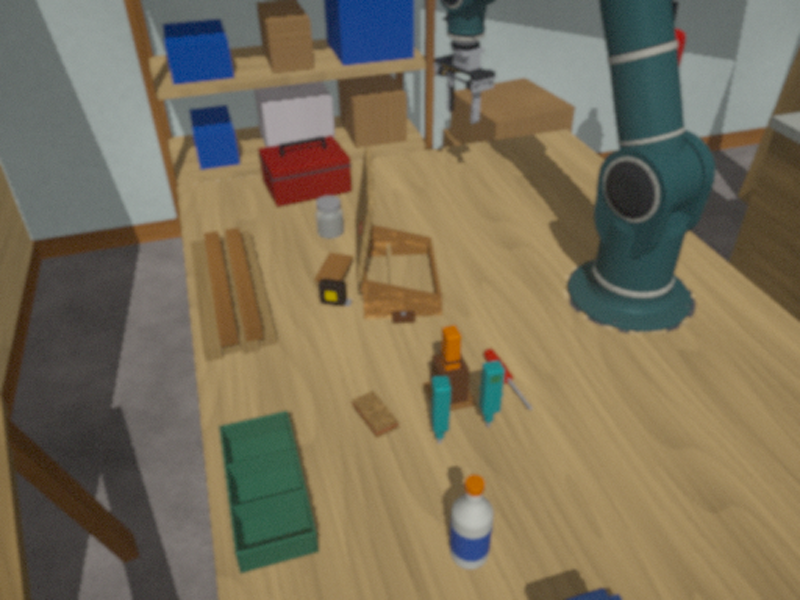

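View pics/side0.png

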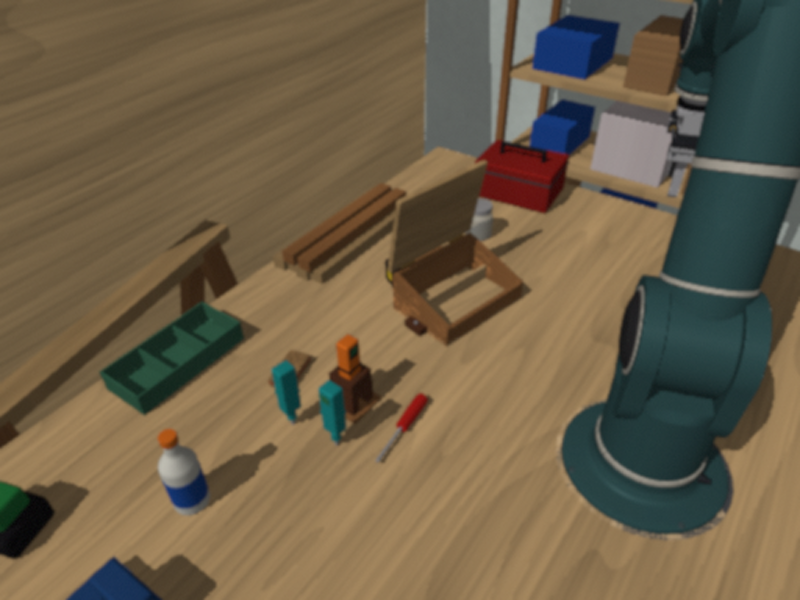

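Scene (800-px): open lid edge-on at (365,220), box (400,270), holster (450,375) with the orange probe (452,345), turquoise lookalikes (441,405) and (491,390), glue bottle's orange cap (475,485). The side view shows the same with the probe at (347,355), turquoise at (286,390) and (333,410). I choose the orange one in the holster. Next comes a close crop with depth positions.

Run:
```python
from h import *
a=np.load('last_scene.npz');b=np.load('last_side.npz')
S=a['im'][85:285,215:345]; T=b['im'][95:290,165:345]
c1=cv2.resize(S[...,::-1],None,fx=3,fy=3,interpolation=cv2.INTER_CUBIC)[:585]
c2=cv2.resize(T[...,::-1],None,fx=2.2,fy=2.2,interpolation=cv2.INTER_CUBIC)
h=max(c1.shape[0],c2.shape[0]);o=np.zeros((h,c1.shape[1]+c2.shape[1],3),np.uint8);o[:c1.shape[0],:c1.shape[1]]=c1;o[:c2.shape[0],c1.shape[1]:]=c2
print(o.shape,c1.shape);cv2.imwrite('pics/crop1.png',o)
f=lambda L:[(round(u*.64),round(v*.64)) for u,v in L]
np.set_printoptions(precision=3,suppress=True)
print('scene',world('scene',f([(452,335),(450,375),(441,395),(491,378),(403,316),(335,280),(376,412),(475,482),(398,297),(405,237),(328,200)]),a['d']))
print('side',world('side',f([(347,350),(350,385),(286,380),(333,400),(416,325),(398,265),(480,175),(430,215),(450,250),(397,210)]),b['d']))
# point clouds of colours
for n,z in(('scene',a),('side',b)):
    im=z['im'];hsv=cv2.cvtColor(im,cv2.COLOR_RGB2HSV);d=z['d']
    for nm,lo,hi in(('orange',(5,200,120),(16,255,255)),('turq',(80,120,60),(98,255,255))):
        m=cv2.inRange(hsv,lo,hi);k,lab,stt,cen=cv2.connectedComponentsWithStats(m)
        for j in range(1,k):
            if 60<stt[j,4]<3000:
                v,u=np.nonzero(lab==j);P=world(n,list(zip(u,v)),d);print(n,nm,stt[j],np.nanpercentile(P,[5,50,95],axis=0).ravel())
```

```text
(585, 786, 3) (585, 390, 3)
scene [[ 0.501  0.187  0.16 ]
 [ 0.508  0.205  0.08 ]
 [ 0.561  0.3    0.137]
 [ 0.467  0.288  0.136]
 [ 0.516 -0.056  0.019]
 [ 0.637 -0.175  0.059]
 [ 0.645  0.197  0.019]
 [ 0.582  0.499  0.17 ]
 [ 0.521 -0.075  0.057]
 [ 0.439 -0.292  0.058]
 [ 0.586 -0.467  0.092]]
side [[ 0.487  0.192  0.154]
 [ 0.476  0.203  0.084]
 [ 0.543  0.29   0.131]
 [ 0.443  0.284  0.138]
 [ 0.51  -0.059  0.018]
 [ 0.592 -0.113  0.108]
 [ 0.515 -0.309  0.262]
 [ 0.555 -0.176  0.215]
 [ 0.548 -0.256  0.085]
 [ 0.574 -0.085  0.268]]
scene orange [283 212  12  26 130] [0.489 0.181 0.087 0.507 0.193 0.116 0.514 0.196 0.158]
scene turq [308 232  14  38 366] [0.449 0.273 0.047 0.464 0.286 0.106 0.476 0.288 0.151]
scene turq [277 241  11  39 361] [0.547 0.277 0.053 0.559 0.298 0.118 0.571 0.301 0.151]
side orange [216 215  12  22 149] [0.487 0.17  0.107 0.497 0.192 0.15  0.508 0.193 0.161]
side orange [102 275  11  11  79] [0.572 0.491 0.163 0.58  0.501 0.17  0.59  0.51  0.171]
side turq [175 231  14  37 228] [0.542 0.275 0.05  0.551 0.296 0.127 0.564 0.299 0.15 ]
side turq [205 244  14  38 311] [0.442 0.266 0.048 0.454 0.284 0.114 0.47  0.286 0.151]
```

View pics/crop1.png

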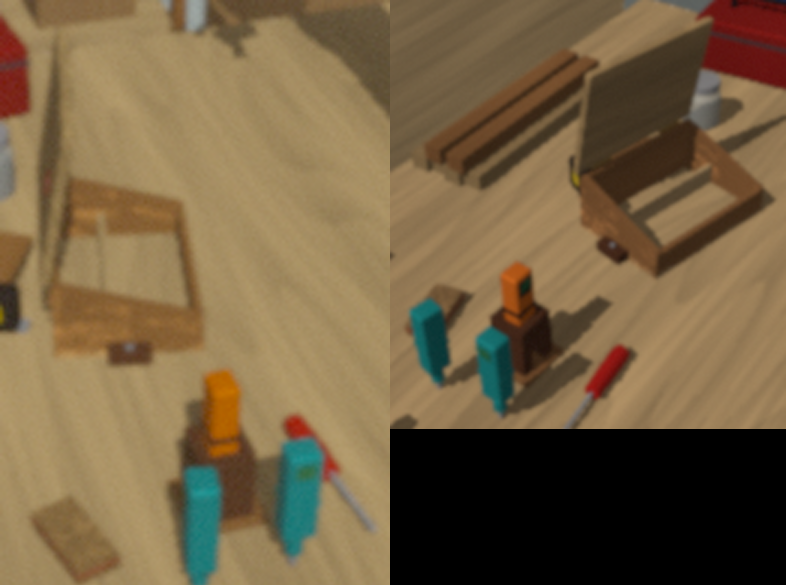

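Crop confirms: orange box-shaped handle standing in the dark holster, turquoise lookalikes free on the camera side; lid upright-ish. Now fit the lid plane and the yaws from the depth clouds.

```bash
cat > fit.py <<'E'
from h import *
np.set_printoptions(precision=3,suppress=True)
def cloud(n):
    z=np.load(f'last_{n}.npz');d=z['d'].astype(float);i=ctrl.camera_info(n);v,u=np.mgrid[:384,:512]
    c=np.stack([(u-i['cx'])/i['fx']*d,(v-i['cy'])/i['fy']*d,d],-1).reshape(-1,3)[d.ravel()>0]
    return (c-np.array(i['t']))@np.array(i['R'])
def plane(P,tol=.004):
    rng=np.random.default_rng(0);best=None
    for _ in range(300):
        q=P[rng.choice(len(P),3,False)];n=np.cross(q[1]-q[0],q[2]-q[0]);l=np.linalg.norm(n)
        if l<1e-6: continue
        n/=l;m=abs((P-q[0])@n)<tol
        if best is None or m.sum()>best.sum():best=m
    Q=P[best];c=Q.mean(0);n=np.linalg.svd(Q-c,full_matrices=False)[2][2];return n,c,Q
E
python3 - <<'E'
from fit import *
C={n:cloud(n) for n in('scene','side')}
P=C['side'];P=P[(P[:,0]>.45)&(P[:,0]<.72)&(P[:,1]>-.42)&(P[:,1]<0.)&(P[:,2]>.12)&(P[:,2]<.35)]
n,c,Q=plane(P)
if n[0]>0:n=-n
print('lid n',n,c,len(Q),len(P))
ey=np.array([-n[1],n[0],0]);ey/=np.linalg.norm(ey);ey*=np.sign(ey[1])
ux=np.cross(ey,n);ux*=np.sign(ux[2])
print('ey',ey,'yaw',np.arctan2(-ey[0],ey[1]),'tilt of lid up-vector',ux)
print('along y',np.percentile(Q@ey,[.5,2,50,98,99.5]),'up',np.percentile((Q-c)@ux,[.5,2,98,99.5])*ux[2]+c[2])
ex=np.array([ey[1],-ey[0],0])
for k,P in C.items():
    B=P[(P[:,0]>.35)&(P[:,0]<.7)&(P[:,1]>-.42)&(P[:,1]<.0)&(P[:,2]>.02)&(P[:,2]<.13)]
    B=np.c_[B@ex,B@ey,B[:,2]]
    for lo,hi in((.03,.048),(.046,.055),(.055,.07),(.07,.1),(.1,.115)):
        q=B[(B[:,2]>lo)&(B[:,2]<hi)];print(k,lo,len(q),np.percentile(q[:,:2],[1,5,95,99],axis=0).ravel())
    H=P[(abs(P[:,0]-.497)<.045)&(abs(P[:,1]-.185)<.045)]
    for lo,hi in((.1,.165),(.157,.168),(.02,.08),(.08,.095)):
        q=H[(H[:,2]>lo)&(H[:,2]<hi)];
        if len(q)<8: continue
        r=cv2.minAreaRect((q[:,:2]*1000).astype(np.float32));print(k,lo,len(q),np.array(r[0]),np.array(r[1]),r[2])
    for nm,lo,hi in(('handle',.1,.155),('holster',.015,.075)):
        q=H[(H[:,2]>lo)&(H[:,2]<hi)]
        for _ in range(2):
            if len(q)<30:break
            nn,cc,QQ=plane(q,.002);print(nm,nn,cc,len(QQ),len(q));q=q[abs((q-cc)@nn)>.004]
E
```

```text
lid n [-0.958  0.226 -0.175] [ 0.551 -0.198  0.212] 2064 2218
ey [ 0.23   0.973 -0.   ] yaw -0.23164559605803894 tilt of lid up-vector [-0.17   0.04   0.985]
along y [-0.197 -0.192 -0.063  0.048  0.051] up [0.121 0.125 0.291 0.292]
scene 0.03 627 [ 0.433 -0.189  0.438 -0.186  0.685  0.049  0.696  0.051]
scene 0.046 346 [ 0.433 -0.19   0.434 -0.187  0.674  0.049  0.695  0.051]
scene 0.055 363 [ 0.453 -0.194  0.463 -0.189  0.684  0.049  0.694  0.05 ]
scene 0.07 298 [ 0.497 -0.195  0.507 -0.189  0.598  0.05   0.602  0.052]
scene 0.1 43 [ 0.588 -0.065  0.592 -0.049  0.613  0.051  0.614  0.052]
scene 0.1 286 [499.957 178.428] [39.162 29.404] 89.43390655517578
scene 0.157 84 [500.409 178.362] [34.977 27.796] 85.79039764404297
scene 0.02 226 [510.417 186.495] [33.696 82.925] 40.13043975830078
scene 0.08 194 [499.735 179.862] [59.352 56.489] 85.98348999023438
handle [0.142 0.99  0.002] [0.501 0.194 0.128] 98 193
handle [ 0.999 -0.031  0.006] [0.513 0.175 0.127] 50 54
holster [-0.014 -1.    -0.02 ] [0.49  0.207 0.045] 133 217
holster [-1.    0.02  0.01] [0.527 0.162 0.054] 34 38
side 0.03 849 [ 0.429 -0.19   0.431 -0.187  0.593  0.045  0.674  0.046]
side 0.046 379 [ 0.43  -0.192  0.432 -0.187  0.594  0.045  0.685  0.046]
side 0.055 390 [ 0.451 -0.195  0.46  -0.191  0.594  0.045  0.652  0.046]
side 0.07 622 [ 0.498 -0.196  0.513 -0.19   0.599  0.045  0.603  0.046]
side 0.1 169 [ 0.588 -0.194  0.59  -0.181  0.604  0.041  0.606  0.048]
side 0.1 299 [496.126 176.209] [38.26  29.866] 83.44235229492188
side 0.157 85 [496.275 177.709] [30.858 27.631] 89.62509155273438
side 0.02 278 [494.777 175.459] [61.921 55.901] 83.04678344726562
side 0.08 190 [497.61  176.329] [59.52  56.757] 88.0522689819336
handle [ 1.    -0.018  0.006] [0.485 0.178 0.127] 102 205
handle [ 0.058  0.998 -0.004] [0.5   0.192 0.128] 76 78
holster [ 1.    -0.018  0.008] [0.471 0.179 0.049] 149 268
holster [-0.051 -0.998 -0.042] [0.489 0.205 0.051] 73 100
```

```bash
cat > go.py <<'E'
from h import *
np.set_printoptions(precision=3,suppress=True)
ex=np.array([.973,-.23,0]);ey=np.array([.23,.973,0]);ez=np.array([0,0,1.])
def B(x,y,z): return x*ex+y*ey+z*ez       # rotated world coords
def Rt(y,z):
    y=np.array(y,float);y/=np.linalg.norm(y);z=np.array(z,float);z-=y*(y@z);z/=np.linalg.norm(z);return np.c_[np.cross(y,z),y,z]
def go(*goals):
    st=ctrl.state();R0=Ro.from_rotvec(st['tool_rot']).as_matrix();p0=np.array(st['tcp_pos'])
    print('t',st['time_s'],'tcp',p0,'F',st['wrist_force'])
    for p,R in goals:
        print('offset cm',(R0.T@(p-p0)*100).round(2),'twist',Ro.from_matrix(R0.T@R).as_rotvec().round(3))
E
python3 - <<'E'
from go import *
R=Rt(-ez,-ey)
go((B(.648,-.072,.36),R),(B(.648,-.072,.265),R))
E
```

```text
t 0.1 tcp [ 0.183 -0.597  0.205] F [0.432 0.856 0.315]
offset cm [-52.3  -15.49 -23.57] twist [0.001 0.529 0.   ]
offset cm [-52.3   -5.99 -23.56] twist [0.001 0.529 0.   ]
```

```bash
python3 -m handwheel '{"offset":[[0,-6,0],[0,-12,0],[-4,-15.5,-2],[-10,-15.5,-4],[-16,-15.5,-7],[-22,-15.5,-10],[-28,-15.5,-12.5],[-34,-15.5,-15],[-40,-15.5,-18],[-46,-15.5,-21]],"twist":[[0,0,0],[0,0.05,0],[0,0.1,0],[0,0.16,0],[0,0.22,0],[0,0.29,0],[0,0.35,0],[0,0.41,0],[0,0.47,0],[0,0.53,0]]}' 0
python3 - <<'E'
from go import *
R=Rt(-ez,-ey)
go((B(.648,-.072,.36),R),(B(.648,-.072,.265),R))
E
```

```text
time_s: 1.35
tcp_pos: [0.5449, -0.2772, 0.3599]
tool_rot: [-0.247, -2.097, 2.095]
wrist_force: [-0.6, -1.2, 0.3]
opening: 0.0009
t 1.35 tcp [ 0.545 -0.277  0.36 ] F [-0.603 -1.189  0.293]
offset cm [-5.36 -0.01 -7.26] twist [ 0.001 -0.003  0.001]
offset cm [-5.37  9.49 -7.25] twist [ 0.001 -0.003  0.001]
```

```bash
python3 -m handwheel '{"offset":[[-3,0,-4],[-5.4,0,-7.2],[-5.4,5,-7.2],[-5.4,9.5,-7.2],[-5.4,9.5,-7.2]],"twist":[[0,0,0],[0,0,0],[0,0,0],[0,0,0],[0,0,0]]}' 0
python3 - <<'E'
from go import *
R=Rt(-ez,-ey);G=[]
r=.165
for e in np.linspace(1.395,-.3,16):
    c=np.array([.601-r*np.cos(e)+.013*np.sin(e),.103+r*np.sin(e)+.013*np.cos(e)])
    G.append((B(c[0]+.008*np.tanh(4*e),-.072,c[1]),R)); print(round(e,2),c)
go(*G)
E
```

```text
time_s: 1.98
tcp_pos: [0.6126, -0.2192, 0.2619]
tool_rot: [-0.241, -2.096, 2.091]
wrist_force: [0.7, -0.7, 1.2]
opening: 0.0006
1.4 [0.585 0.268]
1.28 [0.566 0.265]
1.17 [0.548 0.26 ]
1.06 [0.531 0.253]
0.94 [0.515 0.244]
0.83 [0.499 0.234]
0.72 [0.485 0.221]
0.6 [0.473 0.207]
0.49 [0.462 0.192]
0.38 [0.452 0.176]
0.26 [0.445 0.159]
0.15 [0.44  0.141]
0.04 [0.437 0.122]
-0.07 [0.435 0.104]
-0.19 [0.436 0.085]
-0.3 [0.44  0.067]
t 1.975 tcp [ 0.613 -0.219  0.262] F [ 0.723 -0.673  1.237]
offset cm [ 5.38 -0.54 -0.03] twist [ 0.001 -0.003  0.007]
offset cm [ 7.23 -0.25 -0.02] twist [ 0.001 -0.003  0.007]
offset cm [ 9.03  0.26 -0.01] twist [ 0.001 -0.003  0.007]
offset cm [10.76  0.96 -0.01] twist [ 0.001 -0.003  0.007]
offset cm [12.4   1.86 -0.  ] twist [ 0.001 -0.003  0.007]
offset cm [13.93  2.93  0.01] twist [ 0.001 -0.003  0.007]
offset cm [15.33  4.17  0.01] twist [ 0.001 -0.003  0.007]
offset cm [16.59  5.56  0.02] twist [ 0.001 -0.003  0.007]
offset cm [17.69  7.09  0.02] twist [ 0.001 -0.003  0.007]
offset cm [18.64  8.72  0.03] twist [ 0.001 -0.003  0.007]
offset cm [19.45 10.45  0.03] twist [ 0.001 -0.003  0.007]
offset cm [20.17 12.25  0.04] twist [ 0.001 -0.003  0.007]
offset cm [20.79 14.09  0.04] twist [ 0.001 -0.003  0.007]
offset cm [21.24 15.96  0.05] twist [ 0.001 -0.003  0.007]
offset cm [21.41 17.83  0.05] twist [ 0.001 -0.003  0.007]
offset cm [21.25 19.67  0.05] twist [ 0.001 -0.003  0.007]
```

```bash
python3 -m handwheel '{"offset":[[3,-0.3,0],[5.4,-0.5,0],[7.2,-0.2,0],[9,0.3,0],[10.8,1,0],[12.4,1.9,0],[13.9,2.9,0],[15.3,4.2,0],[16.6,5.6,0],[17.7,7.1,0]],"twist":[[0,0,0],[0,0,0],[0,0,0],[0,0,0],[0,0,0],[0,0,0],[0,0,0],[0,0,0],[0,0,0],[0,0,0]]}' 0
python3 - <<'E'
from h import *
st,im,d=snap('side');cv2.imwrite('pics/lid1.png',cv2.resize(im[90:290,200:400,::-1],(500,500)))
E
```

```text
time_s: 3.22
tcp_pos: [0.4409, -0.1782, 0.1942]
tool_rot: [-0.244, -2.096, 2.094]
wrist_force: [0.3, 0.1, 0.9]
opening: 0.0003
```

View pics/lid1.png

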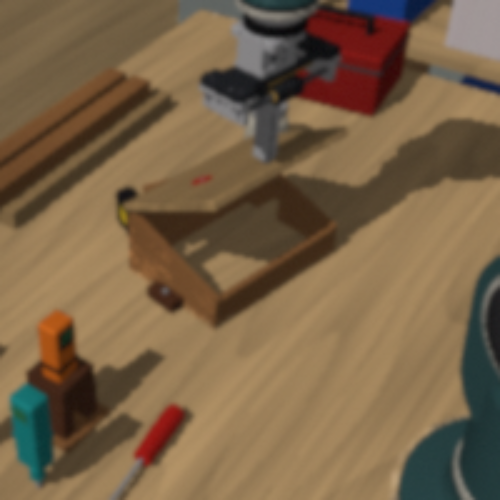

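The lid follows, now about half shut with the finger on its outer face (crop 265,155), red spot at (200,180). Continue the arc.

```bash
python3 -m handwheel '{"offset":[[0.7,1.5,0],[1.4,3.2,0],[2,5,0],[2.4,6.8,0],[2.6,8.7,0],[2.6,10.5,0],[2.6,12,0],[2.6,12.6,0]],"twist":[[0,0,0],[0,0,0],[0,0,0],[0,0,0],[0,0,0],[0,0,0],[0,0,0],[0,0,0]]}' 0
```

```text
time_s: 4.28
tcp_pos: [0.4143, -0.1718, 0.0673]
tool_rot: [-0.243, -2.096, 2.093]
wrist_force: [-18.0, 6.5, 78.1]
opening: 0.0004
```

Firmly on the stop, harder than I wanted (78 N, limit 120). Backing off.

```bash
python3 -m handwheel '{"offset":[[0,-1,0],[0,-5,0],[0,-10,0],[0,-15,0],[0,-20,0],[0,-22,0]],"twist":[[0,0,0],[0,0,0],[0,0,0],[0,0,0],[0,0,0],[0,0,0]]}' 0.95
python3 - <<'E'
from fit import *
for n in('side','scene'):
    st,im,d=snap(n)
    P=cloud(n);ex=np.array([.973,-.23,0]);ey=np.array([.23,.973,0])
    b=np.c_[P@ex,P@ey,P[:,2]];m=(b[:,0]>.42)&(b[:,0]<.61)&(b[:,1]>-.18)&(b[:,1]<.04)&(b[:,2]>.045)&(b[:,2]<.125)
    nn,c,Q=plane(b[m]);nn*=np.sign(nn[2]);print(n,nn,c,len(Q),m.sum(),'slope',np.arctan2(-nn[0],nn[2]),'expected z',.103+(c[0]-.601)*np.tan(.3)+.012/np.cos(.3))
    hsv=cv2.cvtColor(im,cv2.COLOR_RGB2HSV);mm=(((hsv[...,0]<5)|(hsv[...,0]>174))&(hsv[...,1]>150)&(hsv[...,2]>70)).astype(np.uint8)
    k,lab,s,cen=cv2.connectedComponentsWithStats(mm)
    for j in range(1,k):
        if s[j,4]>20:
            p=world(n,[tuple(int(round(x)) for x in cen[j])],d)[0];print(n,'red',cen[j],s[j],p,p@ex,p@ey)
    print('probe');H=P[(abs(P[:,0]-.5)<.03)&(abs(P[:,1]-.178)<.03)&(P[:,2]>.155)&(P[:,2]<.175)];r=cv2.minAreaRect((H[:,:2]*1000).astype(np.float32));print(r,H[:,2].max(),st['wrist_force'])
cv2.imwrite('pics/shut.png',cv2.resize(np.hstack([np.load('last_side.npz')['im'][90:290,200:390],np.load('last_scene.npz')['im'][90:290,190:380]])[...,::-1],(798,420)))
from go import *
R=Rt(-ez,[1,0,0]);R2=Rt(-ez,[-1,0,0]);go((np.array([.498,.178,.25]),R),(np.array([.498,.178,.25]),R2));print(ctrl.state()['joint_pos'])
E
```

```text
time_s: 5.03
tcp_pos: [0.4162, -0.1724, 0.291]
tool_rot: [-0.248, -2.096, 2.096]
wrist_force: [0.0, -0.6, -1.7]
opening: 0.0568
side [-0.295 -0.003  0.955] [ 0.506 -0.066  0.086] 2433 2611 slope 0.2999188195933216 expected z 0.08624818278075116
side red [343.69  106.507] [328  97  36  22 523] [ 0.539 -0.688  0.111] 0.6826732987791091 -0.5456337874760371
side red [317.538 107.808] [313 104   8   7  26] [ 0.635 -0.641  0.099] 0.7656080351748773 -0.47751380259963616
side red [332.512 123.585] [311 112  41  23 508] [ 0.561 -0.647  0.043] 0.6940926700496898 -0.5001724206476681
side red [263.459 263.348] [254 252  19  24 181] [0.38  0.151 0.026] 0.3346549473995077 0.23376725268394832
probe
((497.3347473144531, 177.19287109375), (32.53331756591797, 28.91522979736328), 89.98531341552734) 0.16346197256604353 [ 0.021 -0.624 -1.655]
scene [-0.295  0.     0.955] [ 0.511 -0.064  0.088] 1733 1836 slope 0.299611454836428 expected z 0.08771983847176822
scene red [195.358 108.547] [ 167   88   57   43 1608] [ 0.612 -0.64   0.095] 0.7427366786594521 -0.48144259565747594
probe
((500.7383117675781, 177.93270874023438), (28.189197540283203, 37.21258544921875), 0.6939465403556824) 0.1647972670331101 [-0.124 -0.775  4.082]
t 5.125 tcp [ 0.416 -0.173  0.29 ] F [-0.543  0.549  0.003]
offset cm [  0.25   4.01 -35.99] twist [ 0.    -1.807  0.001]
offset cm [  0.25   4.01 -35.99] twist [-0.001  1.335  0.   ]
[ 0.565  0.029 -0.245  1.906  0.008  1.208 -1.489]
```

View pics/shut.png

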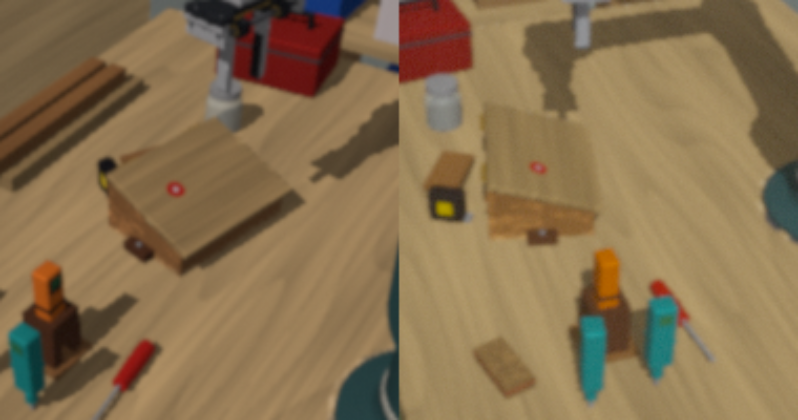

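Lid shut: both views fit a slope of 0.300 rad at the expected height. The red spot sits at side px (284,179) and scene px (256,170). Now above the probe.

```bash
python3 -m handwheel '{"offset":[[0,0,-4],[0,0,-8],[0,0,-12],[0,0,-16],[0,0.5,-20],[0.2,1,-24],[0.2,1.5,-28],[0.2,2,-32],[0.25,2,-36],[0.25,2,-36]],"twist":[[0,-0.18,0],[0,-0.36,0],[0,-0.54,0],[0,-0.72,0],[0,-0.9,0],[0,-1.08,0],[0,-1.26,0],[0,-1.44,0],[0,-1.62,0],[0,-1.8,0]]}' 0.8
python3 - <<'E'
from go import *
st,im,d=snap('wrist');cv2.imwrite('pics/w1.png',im[...,::-1])
a=np.load('last_side.npz');b=np.load('last_scene.npz')
for n,z,u,v in(('side',a,284,179),('scene',b,256,170)):
    p=world(n,[(u,v)],z['d'])[0];print(n,p,'box',p@ex,p@ey)
print('nominal mark',B(.5163,-.022,.0893))
print(ctrl.state()['joint_pos'])
R=Rt(-ez,[1,0,0]);go((np.array([.498,.178,.25]),R))
E
```

```text
time_s: 6.38
tcp_pos: [0.4975, 0.181, 0.2693]
tool_rot: [-1.212, 1.209, -1.205]
wrist_force: [-0.1, -1.0, -0.6]
opening: 0.0752
side [ 0.496 -0.145  0.091] box 0.5164058288935626 -0.02740482804555049
scene [ 0.497 -0.139  0.09 ] box 0.5155999329237937 -0.021036293239975315
nominal mark [ 0.497 -0.14   0.089]
[ 0.174  0.246 -0.68   1.754  0.163  1.201 -0.538]
t 6.425 tcp [0.498 0.18  0.269] F [-0.161 -0.61  -0.601]
offset cm [0.15 1.92 0.05] twist [ 0.002  0.012 -0.   ]
```

View pics/w1.png

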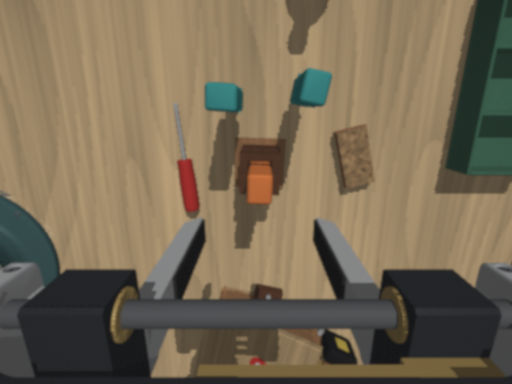

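Probe top at about (260,185), square with the picture; turquoise ones at (223,97) and (312,88) well clear. Measure the handle top.

Run:
```python
from go import *
z=np.load('last_wrist.npz');im,d=z['im'],z['d'];st=dict(tcp_pos=z['pos'],tool_rot=z['rot'])
hsv=cv2.cvtColor(im,cv2.COLOR_RGB2HSV);m=cv2.inRange(hsv,(3,150,80),(18,255,255));m[:, :235]=0;m[:,285:]=0;m[:155]=0;m[215:]=0
v,u=np.nonzero(m);P=world('wrist',list(zip(u,v)),d,st);P=P[~np.isnan(P[:,0])]
print(u.min(),u.max(),v.min(),v.max(),np.percentile(P,[2,98],axis=0))
t=P[P[:,2]>np.percentile(P[:,2],98)-.006];r=cv2.minAreaRect((t[:,:2]*1000).astype(np.float32));print(len(t),r)
R=Rt(-ez,[1,0,0]);go((np.array([.4985,.178,.111]),R))
```

```text
247 273 160 203 [[0.484 0.163 0.084]
 [0.514 0.196 0.16 ]]
732 ((497.71209716796875, 178.55368041992188), (32.249855041503906, 27.051654815673828), 89.69314575195312)
t 6.425 tcp [0.498 0.18  0.269] F [-0.161 -0.61  -0.601]
offset cm [ 0.16 15.82  0.13] twist [ 0.002  0.012 -0.   ]
```

```bash
python3 -m handwheel '{"offset":[[0.15,4,0.05],[0.15,8,0.05],[0.15,12,0.05],[0.15,14.5,0.05],[0.15,15.8,0.05],[0.15,15.8,0.05]],"twist":[[0,0.01,0],[0,0.01,0],[0,0.01,0],[0,0.01,0],[0,0.01,0],[0,0.01,0]]}' 0.8
python3 -m handwheel '{"offset":[[0,0,0],[0,0,0],[0,0,0],[0,0,0],[0,0,0],[0,0,0]],"twist":[[0,0,0],[0,0,0],[0,0,0],[0,0,0],[0,0,0],[0,0,0]]}' 0
```

```text
time_s: 7.18
tcp_pos: [0.4975, 0.1779, 0.1109]
tool_rot: [-1.212, 1.211, -1.207]
wrist_force: [-0.3, -0.2, 0.3]
opening: 0.075
time_s: 7.92
tcp_pos: [0.4975, 0.1779, 0.1109]
tool_rot: [-1.212, 1.211, -1.207]
wrist_force: [-0.4, -0.7, 2.1]
opening: 0.0281
```

Gripped at 28.1 mm, the handle's x side. Lift straight up.

```bash
python3 -m handwheel '{"offset":[[0,-1.5,0],[0,-4,0],[0,-7,0],[0,-10,0],[0,-13,0],[0,-15,0],[0,-15,0]],"twist":[[0,0,0],[0,0,0],[0,0,0],[0,0,0],[0,0,0],[0,0,0],[0,0,0]]}' 0
python3 - <<'E'
from go import *
m=B(.5163,-.022,.0893);a=-np.sin(.3)*ex+np.cos(.3)*ez
R=Rt(-a,[1,0,0]);go((m+a*(.101+.09),R),(m+a*(.101+.03),R));print(R)
E
```

```text
time_s: 8.8
tcp_pos: [0.4984, 0.1782, 0.2626]
tool_rot: [-1.209, 1.209, -1.208]
wrist_force: [-1.2, 0.5, -3.0]
opening: 0.0281
t 8.8 tcp [0.498 0.178 0.263] F [-1.224  0.509 -3.042]
offset cm [30.53 -0.93 -5.62] twist [ 0.292 -0.01  -0.071]
offset cm [30.94  4.8  -3.89] twist [ 0.292 -0.01  -0.071]
[[-0.     0.288  0.958]
 [-0.997 -0.068  0.02 ]
 [ 0.071 -0.955  0.287]]
```

```bash
python3 -m handwheel '{"offset":[[3,-1,-0.5],[7,-1,-1],[11,-1,-2],[15,-1,-2.5],[19,-1,-3.5],[23,-1,-4.5],[27,-1,-5.2],[30.5,-0.9,-5.6],[30.5,-0.9,-5.6]],"twist":[[0,0,0],[0.04,0,-0.01],[0.08,0,-0.02],[0.13,0,-0.03],[0.18,0,-0.04],[0.23,0,-0.055],[0.26,-0.01,-0.065],[0.292,-0.01,-0.071],[0.292,-0.01,-0.071]]}' 0
python3 - <<'E'
from go import *
m=B(.5163,-.022,.0893);a=-np.sin(.3)*ex+np.cos(.3)*ez
R=Rt(-a,[1,0,0]);go((m+a*(.101+.03),R))
C=[]
for n in('side','scene'):
    st,im,d=snap(n);i=ctrl.camera_info(n)
    T=Ro.from_rotvec(st['tool_rot']).as_matrix();tip=np.array(st['tcp_pos'])+T[:,1]*.101
    c=np.array(i['R'])@tip+i['t'];uv=(i['fx']*c[0]/c[2]+i['cx'],i['fy']*c[1]/c[2]+i['cy']);print(n,'predicted tip px',uv)
    o=(int(uv[0])-60,int(uv[1])-80);print('crop origin',o);C.append(im[o[1]:o[1]+150,o[0]:o[0]+100])
cv2.imwrite('pics/p1.png',cv2.resize(np.hstack(C)[...,::-1],(800,600),interpolation=cv2.INTER_CUBIC))
E
```

```text
time_s: 9.93
tcp_pos: [0.4412, -0.1287, 0.2706]
tool_rot: [-1.044, 0.953, -1.379]
wrist_force: [0.0, 1.2, -1.1]
opening: 0.0278
t 9.925 tcp [ 0.441 -0.129  0.271] F [ 0.026  1.235 -1.051]
offset cm [-0.14  5.91  0.15] twist [ 0.001 -0.003  0.   ]
side predicted tip px (np.float64(290.30046864331), np.float64(162.53961031036715))
crop origin (230, 82)
scene predicted tip px (np.float64(263.7354320942154), np.float64(148.32953095494597))
crop origin (203, 68)
```

View pics/p1.png

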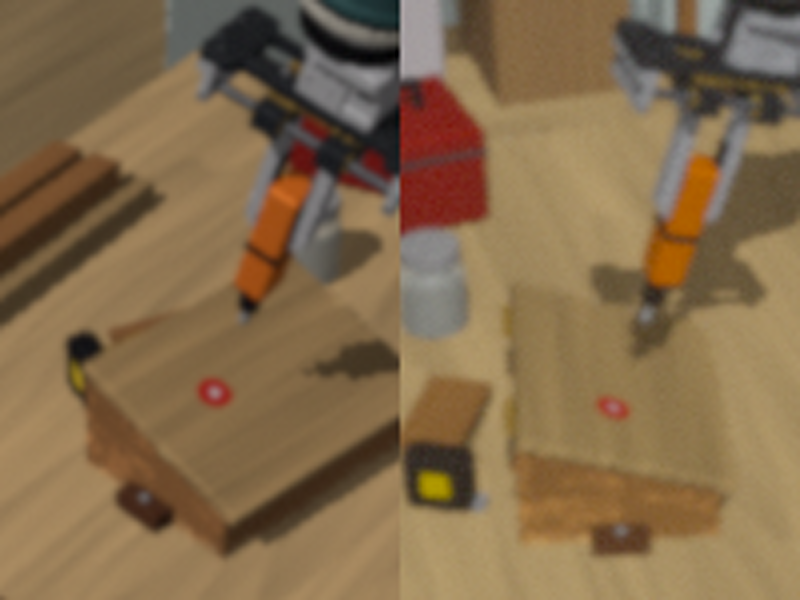

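The tip shows at (243,320) in the side half and (645,318) in the scene half, each within about 1 camera px of the prediction. The spot is at (214,392) and (613,407), and the probe looks square. Close in to about 12 mm.

```bash
python3 -m handwheel '{"offset":[[0,2,0],[-0.1,4,0.1],[-0.1,6,0.1],[-0.1,7.5,0.15],[-0.1,7.7,0.15],[-0.1,7.7,0.15]],"twist":[[0,0,0],[0,0,0],[0,0,0],[0,0,0],[0,0,0],[0,0,0]]}' 0
python3 - <<'E'
from go import *
m=B(.5163,-.022,.0893);a=-np.sin(.3)*ex+np.cos(.3)*ez
R=Rt(-a,[1,0,0]);go((m+a*(.101),R))
C=[]
for n in('side','scene'):
    st,im,d=snap(n);i=ctrl.camera_info(n)
    T=Ro.from_rotvec(st['tool_rot']).as_matrix();tip=np.array(st['tcp_pos'])+T[:,1]*.101
    for nm,q in(('tip',tip),('nose',tip+a*.02),('handle bottom',tip+a*.045),('mark',m)):
        c=np.array(i['R'])@q+i['t'];uv=np.array((i['fx']*c[0]/c[2]+i['cx'],i['fy']*c[1]/c[2]+i['cy']))
        if nm=='tip':o=(int(uv[0])-25,int(uv[1])-35)
        print(n,nm,uv,'crop',(uv-o+.5)*8+[400*(n=='scene'),0]-.5)
    C.append(im[o[1]:o[1]+60,o[0]:o[0]+50])
cv2.imwrite('pics/p2.png',cv2.resize(np.hstack(C)[...,::-1],(800,480),interpolation=cv2.INTER_CUBIC))
E
```

```text
time_s: 10.78
tcp_pos: [0.4659, -0.1304, 0.1981]
tool_rot: [-1.045, 0.951, -1.375]
wrist_force: [-0.8, -0.0, -1.6]
opening: 0.0279
t 10.775 tcp [ 0.466 -0.13   0.198] F [-0.811 -0.049 -1.616]
offset cm [ 0.2   1.26 -0.13] twist [ 0.001  0.    -0.001]
side tip [283.165 177.838] crop [204.816 290.203]
side nose [284.635 174.004] crop [216.576 259.532]
side handle bottom [286.522 169.08 ] crop [231.679 220.143]
side mark [282.894 180.054] crop [202.655 307.932]
scene tip [256.698 167.286] crop [609.082 285.789]
scene nose [258.383 162.503] crop [622.563 247.528]
scene handle bottom [260.526 156.421] crop [639.708 198.867]
scene mark [255.835 169.983] crop [602.183 307.364]
```

View pics/p2.png

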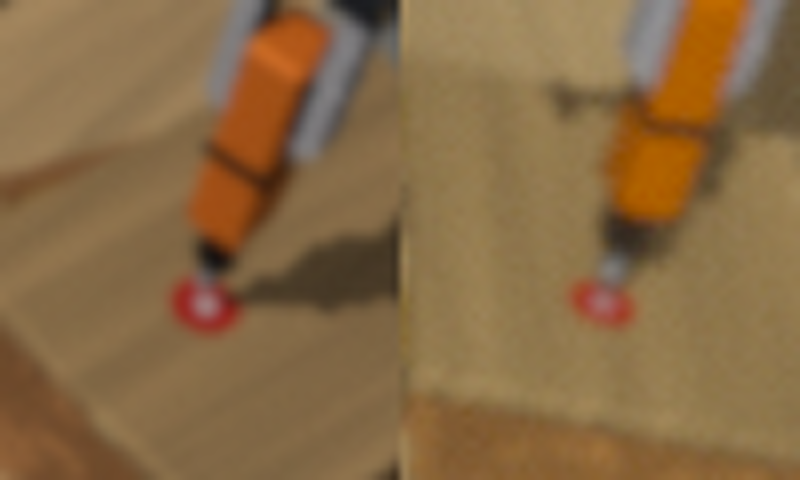

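Tip just short of the spot: side (207,290) against spot (205,304), scene (610,288) against spot (602,303). A wrist view gives a finer check of the last 1–2 mm.

Run:
```python
from go import *
m=B(.5163,-.022,.0893)
st,im,d=snap('wrist');i=ctrl.camera_info('wrist');T=np.array(i['T_tool_cam']);print(T,i['fx'])
R=Ro.from_rotvec(st['tool_rot']).as_matrix()
def pj(q):
    c=np.linalg.inv(T)@np.r_[q,1];return np.array([i['fx']*c[0]/c[2]+i['cx'],i['fy']*c[1]/c[2]+i['cy']])
t=pj([0,.101,0]);print('tip',t,'mark',pj(R.T@(m-st['tcp_pos'])))
o=np.clip((t-[80,60]).astype(int),0,None);print('origin',o)
cv2.imwrite('pics/w2.png',cv2.resize(im[o[1]:o[1]+120,o[0]:o[0]+160,::-1],(800,600),interpolation=cv2.INTER_CUBIC))
hsv=cv2.cvtColor(im,cv2.COLOR_RGB2HSV);mm=(((hsv[...,0]<5)|(hsv[...,0]>172))&(hsv[...,1]>130)&(hsv[...,2]>60)).astype(np.uint8)
k,lab,s,cen=cv2.connectedComponentsWithStats(mm);print([(s[j],cen[j]) for j in range(1,k) if s[j,4]>15])
```

```text
[[-0.     0.96   0.28  -0.082]
 [ 0.001 -0.28   0.96  -0.179]
 [ 1.     0.001 -0.001 -0.   ]
 [ 0.     0.     0.     1.   ]] 279.39100310598366
tip [259.089 189.342] mark [257.803 187.691]
origin [179 129]
[(array([244, 176,  25,  11, 173], dtype=int32), array([255.977, 181.399]))]
```

View pics/w2.png

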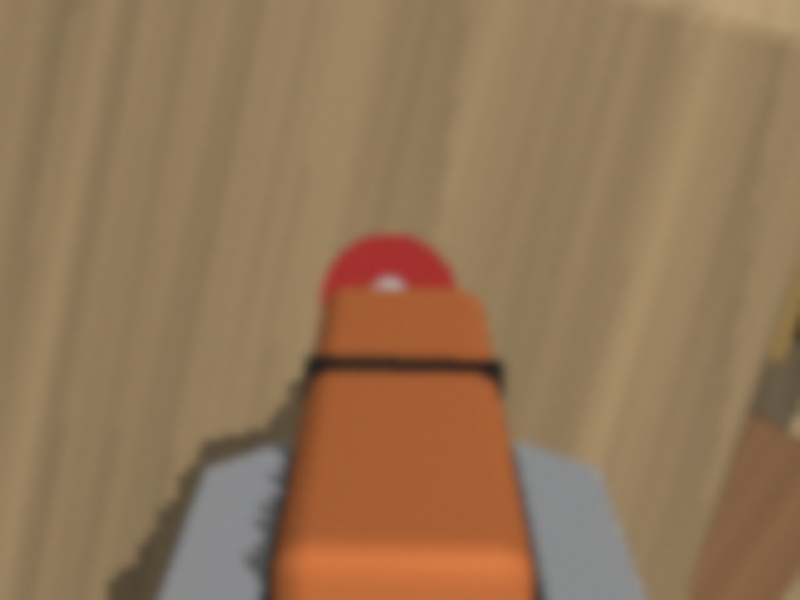

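Wrist view: spot centre at crop (390,298), where the probe axis projects to about (404,…). So the tip needs roughly 2.5 mm along tool −z and 3 mm along +x. Correct this, then touch gently.

```bash
python3 -m handwheel '{"offset":[[0.15,0.2,-0.12],[0.3,0.4,-0.25],[0.3,0.7,-0.25],[0.3,0.9,-0.25],[0.3,0.9,-0.25],[0.3,0.9,-0.25],[0.3,0.9,-0.25]],"twist":[[0,0,0],[0,0,0],[0,0,0],[0,0,0],[0,0,0],[0,0,0],[0,0,0]]}' 0
cat > chk.py <<'E'
from go import *
a=-np.sin(.3)*ex+np.cos(.3)*ez;m=B(.5163,-.022,.0893)
F=[]
for k in range(8):
    im,d=ctrl.camera('side');F.append(ctrl.state()['wrist_force']@a)
print('axial F mean',np.mean(F),'sd',np.std(F))
go((m+a*.101,Rt(-a,[1,0,0])))
E
python3 chk.py
```

```text
time_s: 11.8
tcp_pos: [0.4662, -0.1343, 0.1893]
tool_rot: [-1.045, 0.95, -1.376]
wrist_force: [-0.1, -0.5, -1.8]
opening: 0.028
axial F mean -1.4872053186333474 sd 0.41699943688914615
t 12.2 tcp [ 0.466 -0.134  0.189] F [-0.228  0.929 -1.555]
offset cm [-0.12  0.39  0.1 ] twist [ 0. -0. -0.]
```

```bash
python3 -m handwheel '{"offset":[[0,0.2,0],[0,0.4,0],[0,0.6,0],[0,0.8,0],[0,0.8,0],[0,0.8,0]],"twist":[[0,0,0],[0,0,0],[0,0,0],[0,0,0],[0,0,0],[0,0,0]]}' 0
python3 chk.py
```

```text
time_s: 12.95
tcp_pos: [0.4684, -0.1349, 0.1817]
tool_rot: [-1.045, 0.95, -1.376]
wrist_force: [0.3, 0.1, 0.5]
opening: 0.0278
axial F mean 0.4166176640788997 sd 0.4388529174620216
t 13.35 tcp [ 0.468 -0.135  0.182] F [-0.398 -0.151 -0.016]
offset cm [-0.13 -0.41  0.11] twist [ 0. -0. -0.]
```

Force rise 1.9 N means about 4.3 mm pushed in, and the geometry says 4.1 mm, so they agree. Check the lateral placement now.

Run:
```python
from go import *
C=[]
a=-np.sin(.3)*ex+np.cos(.3)*ez
for n,(u,v),s in(('side',(283,176),40),('scene',(256,166),40),('wrist',(257,185),60)):
    st,im,d=snap(n);c=im[v-s//2:v+s//2,u-s//3:u+s//3];C.append(cv2.resize(c[...,::-1],(264,400),interpolation=cv2.INTER_CUBIC));print(n,'origin',u-s//3,v-s//2,c.shape)
    if n!='wrist':
        i=ctrl.camera_info(n);T=Ro.from_rotvec(st['tool_rot']).as_matrix()
        for nm,q in(('contact',np.array(st['tcp_pos'])+T[:,1]*(.101-.0042)),('nose',np.array(st['tcp_pos'])+T[:,1]*.081)):
            k=np.array(i['R'])@q+i['t'];uv=np.array((i['fx']*k[0]/k[2]+i['cx'],i['fy']*k[1]/k[2]+i['cy']));print(nm,uv,(uv-[u-s//3,v-s//2]+.5)*10)
    hsv=cv2.cvtColor(c,cv2.COLOR_RGB2HSV);mm=(((hsv[...,0]<6)|(hsv[...,0]>172))&(hsv[...,1]>110)&(hsv[...,2]>50)).astype(np.uint8)
    r=cv2.boundingRect(mm);print('red bbox',r)
cv2.imwrite('pics/p3.png',np.hstack(C))
```

```text
side origin 270 156 (40, 26, 3)
contact [283.366 180.001] [138.662 245.008]
nose [284.516 177.024] [150.161 215.245]
red bbox (10, 21, 7, 6)
scene origin 243 146 (40, 26, 3)
contact [256.02  169.756] [135.197 242.564]
nose [257.335 166.025] [148.346 205.251]
red bbox (11, 22, 5, 4)
wrist origin 237 155 (60, 40, 3)
red bbox (9, 22, 26, 10)
```

View pics/p3.png

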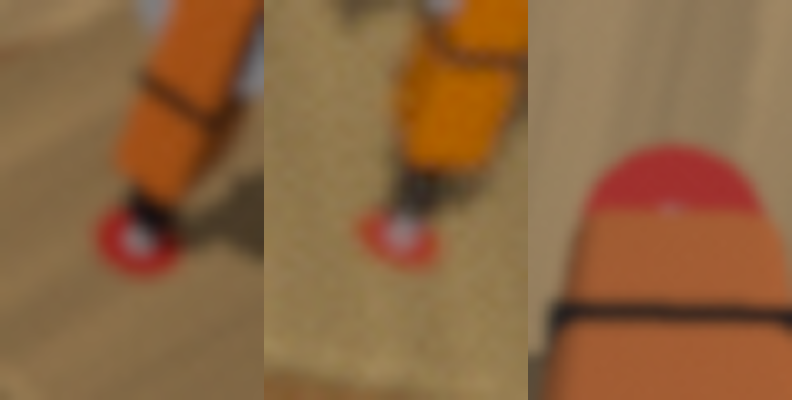

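Tip sits in the middle of the ring in all three: side tip (141,238) against ring centre (139,240), scene (403,238) against (398,239), wrist ring centre (675) against handle (680). Press on to half-way.

```bash
python3 -m handwheel '{"offset":[[0,0.15,0],[0,0.3,0],[0,0.38,0],[0,0.38,0],[0,0.38,0]],"twist":[[0,0,0],[0,0,0],[0,0,0],[0,0,0],[0,0,0]]}' 0
python3 chk.py
```

```text
time_s: 14.12
tcp_pos: [0.4695, -0.1351, 0.178]
tool_rot: [-1.045, 0.95, -1.376]
wrist_force: [-1.6, 0.4, 1.0]
opening: 0.0278
axial F mean 1.1381915913678369 sd 0.7448815967448704
t 14.525 tcp [ 0.47  -0.135  0.178] F [-1.905 -0.722  1.811]
offset cm [-0.13 -0.79  0.1 ] twist [ 0. -0. -0.]
```

```bash
python3 - <<'E'
from go import *
C=[]
for n,(x0,y0) in(('side',(150,90)),('scene',(190,85))):
    st,im,d=snap(n);C.append(cv2.resize(im[y0:y0+200,x0:x0+200,::-1],(400,400),interpolation=cv2.INTER_CUBIC))
cv2.imwrite('pics/end.png',np.hstack(C))
E
python3 chk.py
```

```text
axial F mean 1.1153354355359117 sd 0.393495796007666
t 15.025 tcp [ 0.47  -0.135  0.178] F [-0.538 -0.324  0.963]
offset cm [-0.12 -0.79  0.1 ] twist [ 0. -0. -0.]
```

View pics/end.png

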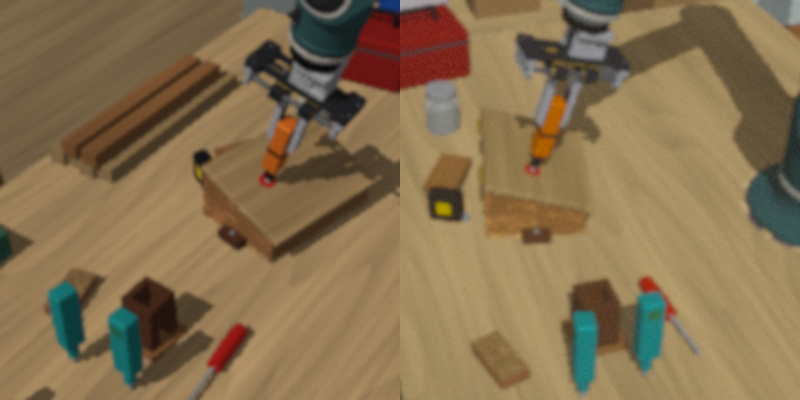

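Probe on the spot at (267,180) in the side half, lid shut, holster empty, bystanders where they were. Handing in.

```bash
python3 -c "
from rig import ctrl
print(ctrl.finish_job())"
```

```text
the job is handed in; nothing more can be done
None
```

I folded the lid shut, took the orange probe out of its holster and handed the job in with the probe held on the red spot, at about 15 s.

**Lid:** The depth fit gave a slope of 0.300 rad in both fixed cameras, which is fully shut. At the stop my finger pressed harder than I intended: the wrist force read about 78–80 N at the end of that move. That is under the 120 N wrist limit. The 40 N limit covers the arm and the gripper's body; this contact was through the closed fingertips.

**Probe placing:** In the pictures the tip sat about 1–2 mm or less from the middle of the ring, and the probe was square to the lid by the tool's pose. The fingers were well clear of the lid, and the other things looked unmoved.

**Pressing:** The two checks of how far the tip is pushed in differ slightly. Geometry gives about 7.9 mm, and the 2.6 N force rise gives about 6.8 mm. Both are close to half-way (8 mm).

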